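# Unlatch the bamboo seal chest

## Task

The bamboo seal chest on the beech shelf is double-latched. Slide the keeper with the red knob sideways to its open end, out of the way of the brass bolt, then draw the brass bolt back to its open end so that the lid springs ajar. Leave keeper and bolt open and let go of them.

Things in the scene. Friction and masses are not known exactly. Their poses are not given: they have to be found in the camera images.
- chest: Bamboo chest fixed on the 50 mm high shelf, 240 (x) x 200 (y) x 80 mm; origin centre of underside, yaw within 25 deg. +x points to the lid hinge at the back, away from the robot, +y left. Front of the top (x -120 to -10 mm) is a fixed deck bearing two flat bars, tops at z 92 mm, each with a round knob 16 mm wide, z 92 to 120 mm. Bystanders stand 190 mm off to the sides, under 75 mm high.
- keeper (a joint): Keeper: dark steel bar, 14 (chest x) x 72 mm (chest y), red knob; lies across the deck in front of the bolt's tail and blocks it. Slides along chest +y: 0 m blocking, 0.045 m open at its stop, clear of the bolt from 0.030 m. Knob axis at chest x -66 mm, y +35 mm plus the joint value. Friction about 1.5 N; stays where left.
- bolt (a joint): Bolt: brass bar, 67 (chest x) x 14 mm (chest y), brass knob; its nose lies 22 mm over the lid's front edge. Slides along chest -x (towards the robot): 0 m shut, 0.035 m open at its stop; frees the lid at 0.022 m. Knob axis at chest y 0, x -20 mm minus the joint value. Friction about 1.5 N; stays where left. While the keeper blocks it moves 4 mm at most.
- lid (a joint): Bamboo lid 130 x 200 x 12 mm, top flush with the deck at chest z 80 mm, hinged along the chest's back edge (chest x +120 mm). 0 rad shut; held by the bolt it rests at about 0.02 rad. With the bolt drawn a weak spring (under 1 N) lifts it to its stop at 0.26 rad, front edge 33 mm up.

How it is judged:
By the outcome, as a careful person would: the job done as asked, in the order asked, and still so for the second after the job is handed in, with the robot touching nothing.
It also fails if it takes over 40 s, if anything falls off the work surface, if the arm or the gripper's body presses on something with over 40 N, if the wrist force passes 120 N, or if a joint passes its speed limit or range.

## Robot

A 6-joint arm with a two-finger parallel gripper is mounted at the origin on the work surface. World frame = base frame: x ahead of the robot, y to its left, z up, the work surface at z = 0. Lengths are in m, angles in rad, forces in N, time in s.
With the tool pointing down it reaches from about 0.375 to 0.9 m from the base axis. Payload 3.1 kg.
Tool frame: the origin (TCP) lies on the centre line of the jaws, within the pads' length; the fingertips stand 22 mm ahead of it and the grasp point (between the pads) lies 3 mm ahead of it; z points along the fingers, y is the line along which they close (so a half turn about z gives the same grasp; the last joint's range is limited). The gripper opens to 85 mm and grips with 20 to 120 N. Pads are 22 mm wide; open, the fingers measure 114 mm over their backs; the gripper's body (76 mm by 85 mm) begins 54 mm behind the grasp point. The pads swing forward as they close: fully open they stand 13 mm farther back than shut.
Start: joints at [1.056, 0.527, 1.433, -0, 1.181, -0.178], TCP at [0.207, 0.59, 0.253] pointing down, gripper open.
Joint ranges: [-3.08, 3.08], [-0.75, 2.2], [0.22, 2.44], [-1.43, 4.57], [0, 2.65], [-2.85, 2.85]. Speed limits (rad/s): [2.79, 2.79, 3.14, 3.14, 3.14, 3.14].

## Interface

Orientations are given as a unit quaternion [x, y, z, w].
In Python, from station import manip, snapshot gives the robot as it stands (manip), with the cameras as plain functions.
- The arm moves only by the tool tcp_steps, called by a JSON object that holds its "api" and its "payload". Schema: {"type":"object","properties":{"steps":{"type":"array","items":{"type":"array","items":{"type":"number"},"minItems":5,"maxItems":5},"minItems":1,"maxItems":20},"squeeze":{"type":"number"},"only":{"type":"string"},"quiet":{"type":"boolean"},"lines":{"type":"string"}},"required":["steps"],"additionalProperties":false}. steps is a list of rows, 1 to 20 of them, each of 5 numbers: dx, dy, dz in parts of the range, where 1.0 means 0.8 m, then a turn about the tool's z in normalised numbers (1 is pi/2 rad), then the opening from 0.0 (shut) to 1.0 (fully open); each row is the pose to reach, as a shift and turn from the pose commanded when the call began, along the tool's axes at that moment; what a row does not reach only later rows make up. A row lasts 1/10 s, in which the tool goes at most 0.05 m and 0.15 rad, less where a joint would pass 70% of its speed; a pose out of reach is approached as far as the arm can. The fingers move at their own pace and stop on an object; squeeze is the grip in N (left out, the last holds). Time passes only in rows, so rows that do not move let the fingers close. The tool returns the time, the measured TCP pose, the force, the opening and the grip force at its end. only (a regular expression) keeps the lines of the reply that match it, lines (a string "A,B") keeps lines A to B, and quiet returns only ok. Input that does not fit is refused with a message, and nothing moves.
- manip.sense(): the state, without advancing time (a new reading comes with each control period).
- snapshot(name): name is "scene" or "top"; returns a dict with "pixels" (384x512x3 uint8, red, green, blue), "range_z" (384x512 float32, m along the optical axis (not along the pixel's ray), 0 where there is no reading), "fov_y" (degrees; the focal length in pixels is half the picture's height over the tangent of half this angle, whatever the lens; pixels are square), "cx", "cy" (the principal point, pixels), "R" (3x3) and "t" (3): a world point X has camera coordinates R X + t. Camera axes: x right, y down, z forward; pixel columns grow to the right and rows downward; lengths in m; the calibration is good to about 2 mm. A picture is of the moment at which its call begins.
- manip.sign_off(): hands the job in; it is judged then, once.
The state is a dict: "t": time; "q": joint angles; "qd": joint speeds; "tau": joint torques, N m; "tcp_pos": TCP position; "tool_rot": TCP orientation; "force": force on the tool from outside, world axes, zero at the start; "ft_torque": the same for the moment, N m; "finger_gap": opening from 0.0 (shut) to 1.0 (fully open); "gripper_force": force on a finger pad.
Only numpy, scipy, OpenCV 4.12 (cv2) and the standard library are available. Lean on these libraries where they do the work, as an engineer would, in place of code of your own. Each camera call takes 0.05 s, during which the arm holds its last target. There are 200 camera calls.

## Working session

There is one attempt and no reset: what is moved stays moved. The work goes in short steps, Python scripts to look and compute and a tool call to move; the robot and the scene stay as the last step left them, time stands still between calls to the robot, and variables do not carry over. Pictures are saved under pics/ and viewed, at most 10 in all, crops included, and the job is handed in when it is done.

```bash
mkdir -p pics; ls; cat > h.py <<'E'
import numpy as np,cv2
from station import manip, snapshot
def snap(n,f):
    s=snapshot(n); cv2.imwrite(f'pics/{f}.png',cv2.cvtColor(s['pixels'],cv2.COLOR_RGB2BGR)); np.savez(f'pics/{f}.npz',**s); return s
def cam(s):
    f=192/np.tan(np.radians(s['fov_y'])/2); return f,np.array(s['R']),np.array(s['t'])
def onplane(s,u,v,z):
    f,R,t=cam(s); d=R.T@np.array([(u-s['cx'])/f,(v-s['cy'])/f,1]); c=-R.T@t
    return c+d*(z-c[2])/d[2]
def depthpts(s,u,v):
    f,R,t=cam(s); z=s['range_z'][v,u]; p=np.stack([(u-s['cx'])/f*z,(v-s['cy'])/f*z,z],-1)
    return (p-t)@R
E
python3 - <<'E'
from h import *
for n in('scene','top'):
    s=snap(n,n+'0'); print(n,s['fov_y'],-np.array(s['R']).T@s['t'])
st=manip.sense(); print(st['t'],st['tcp_pos'],st['tool_rot'],st['finger_gap'])
a=cv2.imread('pics/scene0.png');b=cv2.imread('pics/top0.png')
E
```

```text
pics
station.py
scene 56.65976460705549 [ 1.00969423 -0.32651842  0.51925512]
top 55.06429888983406 [0.56213267 0.01911966 0.75908237]
0.1 [0.20620298 0.58936921 0.2524169 ] [ 1.67584098e-01  9.85857291e-01 -9.25520841e-04 -3.38675394e-04] 1.000778099150387
```

View pics/top0.png

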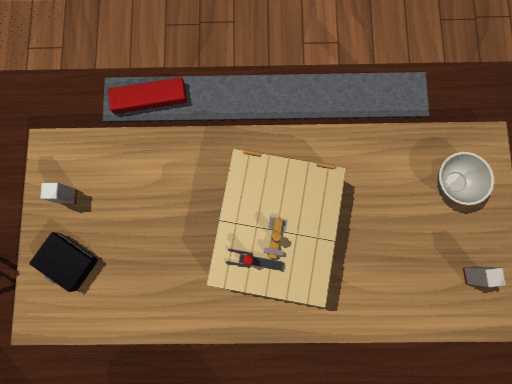

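View pics/scene0.png

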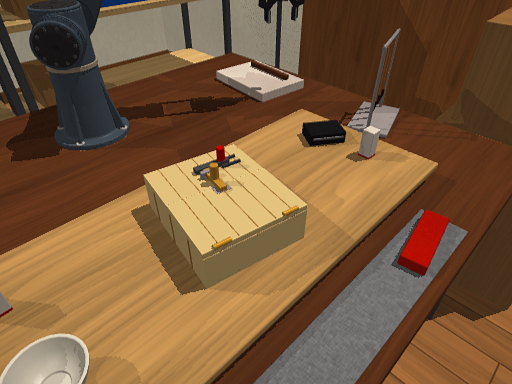

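The top view shows the chest with its top corners near (234,150), (345,168), (327,306) and (208,286). The red knob is near (248,261) and the brass knob near (277,236). The scene view confirms this, with the red knob near (220,153) and the brass one near (213,171).

```bash
python3 - <<'E'
from h import *
s=dict(np.load('pics/top0.npz')); S=dict(np.load('pics/scene0.npz'))
H=cv2.cvtColor(s['pixels'],cv2.COLOR_RGB2HSV)
v,u=np.mgrid[0:384,0:512]
P=depthpts(s,u,v)
m=((P[...,2]>.120)&(P[...,2]<.14)&(np.hypot(u-277,v-228)<110)).astype(np.uint8)
m=cv2.morphologyEx(m,cv2.MORPH_CLOSE,np.ones((25,25)))
c=max(cv2.findContours(m,0,1)[0],key=cv2.contourArea)
box=cv2.boxPoints(cv2.minAreaRect(c)); W=np.array([onplane(s,*p,.13) for p in box]); print(W, [np.linalg.norm(W[i]-W[i-1]) for i in range(4)], W.mean(0))
kn=(P[...,2]>.158)&(P[...,2]<.18)&(np.hypot(u-277,v-228)<80)
n,l,st,cc=cv2.connectedComponentsWithStats(kn.astype(np.uint8))
for i in range(1,n): print('knob',cc[i],st[i,4],onplane(s,*cc[i],.170),np.median(P[l==i],0))
for nm,q,c0 in(('top',s,(277,228)),('scene',S,(215,165))):
  h=cv2.cvtColor(q['pixels'],cv2.COLOR_RGB2HSV)
  r=((h[...,0]<6)|(h[...,0]>174))&(h[...,1]>180)&(h[...,2]>70)&(np.hypot(u-c0[0],v-c0[1])<70)
  x,y,w,hh=cv2.boundingRect(r.astype(np.uint8)); print(nm,'red',x,y,w,hh)
  k=Q=depthpts(q,u,v)[r]; print(np.median(Q,0),Q.min(0),Q.max(0))
a=cv2.imread('pics/top0.png')[200:300,200:330];b=cv2.imread('pics/scene0.png')[130:210,160:264]
cv2.imwrite('pics/crop.png',np.hstack([cv2.resize(a,(416,320),interpolation=2),cv2.resize(b,(380,320),interpolation=2)]))
E
```

```text
[[ 0.51097619  0.10646591  0.13      ]
 [ 0.75157745  0.06280203  0.13      ]
 [ 0.70897184 -0.14374408  0.13      ]
 [ 0.47397862 -0.08933386  0.13      ]] [np.float64(0.19926457239292455), np.float64(0.24453118828676687), np.float64(0.21089460599464285), np.float64(0.24121003761136603)] [ 0.61137602 -0.0159525   0.13      ]
knob [275.58974359 236.20512821] 78 [ 0.58920085 -0.00973934  0.17      ] [ 0.58945575 -0.01022798  0.17065509]
knob [247.26582278 259.56962025] 79 [0.55305834 0.03566029 0.17      ] [0.55247824 0.03602384 0.17052884]
top red 243 255 10 10
[0.55242693 0.03453962 0.17054957] [0.54538444 0.02821296 0.14230542] [0.56017983 0.04239407 0.17287163]
scene red 216 145 9 16
[0.55862522 0.03085415 0.1574595 ] [ 0.32234174  0.02568503 -0.00338519] [0.56278054 0.2118924  0.16866289]
```

View pics/crop.png

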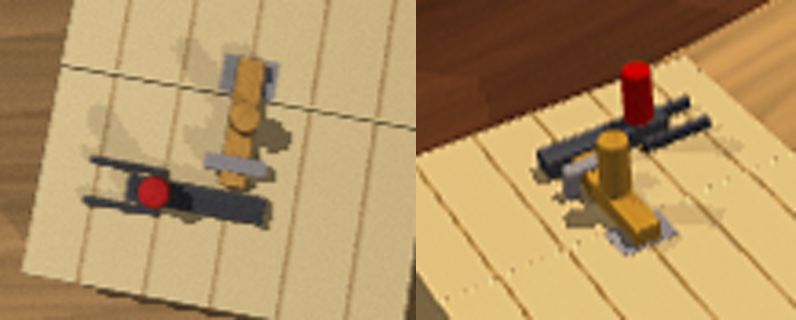

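The crop shows the keeper lying shut across the bolt's tail, with its red knob at the left (crop 153,192). The brass knob is at (243,116), just in front of the lid seam. The two yaw estimates differ slightly, so I'll refine the yaw from edges.

```bash
python3 - <<'E'
from h import *
s=dict(np.load('pics/top0.npz'))
v,u=np.mgrid[0:384,0:512]; P=depthpts(s,u,v)
near=np.hypot(u-277,v-228)<110
Z=P[...,2]; d=Z[near&(Z>.12)&(Z<.145)]; print('top z pct',np.percentile(d,[10,50,90]))
h=cv2.cvtColor(s['pixels'],cv2.COLOR_RGB2HSV)
m=(near&(Z>.115)&(Z<.18)).astype(np.uint8); m=cv2.morphologyEx(m,cv2.MORPH_OPEN,np.ones((5,5)))
m=cv2.morphologyEx(m,cv2.MORPH_CLOSE,np.ones((9,9)))
c=max(cv2.findContours(m,0,1)[0],key=cv2.contourArea)
W=np.array([onplane(s,*p[0],.13)[:2] for p in c]); r=cv2.minAreaRect(W.astype(np.float32)); print(r)
a0=np.radians(-11); cen=np.array(r[0])
R0=np.array([[np.cos(a0),np.sin(a0)],[-np.sin(a0),np.cos(a0)]]); L=(W-cen)@R0.T
for nm,k in(('left',(L[:,1]>.085)&(abs(L[:,0])<.1)),('right',(L[:,1]<-.085)&(abs(L[:,0])<.1)),('front',(L[:,0]<-.105)&(abs(L[:,1])<.08)),('back',(L[:,0]>.105)&(abs(L[:,1])<.08))):
  vx,vy,x,y=cv2.fitLine(W[k].astype(np.float32),cv2.DIST_HUBER,0,.01,.01).ravel(); print(nm,k.sum(),np.degrees(np.arctan2(vy,vx)),x,y)
# keeper bar dark
b=near&(h[...,2]<75)&(Z>.134)&(Z<.15)
b=cv2.morphologyEx(b.astype(np.uint8),cv2.MORPH_OPEN,np.ones((5,5)))
bp=np.argwhere(b)[:,::-1]; Wb=np.array([onplane(s,*p,.142)[:2] for p in bp]); print('bar',len(bp),cv2.minAreaRect(Wb.astype(np.float32)))
br=near&(h[...,0]>10)&(h[...,0]<24)&(h[...,1]>140)&(Z>.134)&(Z<.155)&(u>255)&(u<300)
bp=np.argwhere(br)[:,::-1]; Wb=np.array([onplane(s,*p,.142)[:2] for p in bp]); print('bolt',len(bp),cv2.minAreaRect(Wb.astype(np.float32)))
E
```

```text
top z pct [0.12969477 0.13130913 0.13337185]
((0.6112487316131592, -0.014353640377521515), (0.20027565956115723, 0.2416791021823883), 79.103515625)
left 114 -10.919246 0.6283228 0.08323349
right 117 -10.858207 0.59098226 -0.11142998
front 95 79.2472 0.492881 0.004873401
back 91 79.34202 0.72654694 -0.040381853
bar 222 ((0.5461506843566895, 0.002339860424399376), (0.045023348182439804, 0.013349593617022038), 80.07744598388672)
bolt 210 ((0.6461215615272522, -0.0042508430778980255), (0.1829824447631836, 0.030370738357305527), 5.774548053741455)
```

The chest yaw is -10.8°, measured at 242 x 200 mm, which matches the given size. The chest centre is (0.611, -0.014), and the knobs sit where that predicts to within 2–3 mm. Next I move above the red knob, with the jaws closing along chest y.

The rows are not in the units I measure in: shifts go in shares of 0.8 m and turns go in shares of pi/2 rad. I convert before sending: -0.51 m / 0.8 = -0.6375, -0.41 m / 0.8 = -0.5125, -0.148 rad / 1.5708 = -0.0942.

{"api": "tcp_steps", "payload": {"steps": [[-0.6375,-0.5125,0,-0.0942,0.6],[-0.6375,-0.5125,0,-0.0942,0.6],[-0.6375,-0.5125,0,-0.0942,0.6],[-0.6375,-0.5125,0,-0.0942,0.6],[-0.6375,-0.5125,0,-0.0942,0.6],[-0.6375,-0.5125,0,-0.0942,0.6],[-0.6375,-0.5125,0,-0.0942,0.6],[-0.6375,-0.5125,0,-0.0942,0.6],[-0.6375,-0.5125,0,-0.0942,0.6],[-0.6375,-0.5125,0,-0.0942,0.6],[-0.6375,-0.5125,0,-0.0942,0.6],[-0.6375,-0.5125,0,-0.0942,0.6],[-0.6375,-0.5125,0,-0.0942,0.6],[-0.6375,-0.5125,0,-0.0942,0.6],[-0.6375,-0.5125,0,-0.0942,0.6],[-0.6375,-0.5125,0,-0.0942,0.6],[-0.6375,-0.5125,0,-0.0942,0.6]], "squeeze": 30}}

```text
t: 1.8
tcp_pos: [0.5511, 0.036, 0.2531]
tool_rot: [0.093, 0.996, 0.0, -0.001]
force: [0.2, -0.7, 0.3]
finger_gap: 0.601
gripper_force: 0.0
```

```bash
python3 - <<'E'
from h import *
from scipy.spatial.transform import Rotation as R
s=manip.sense(); M=R.from_quat(s['tool_rot']).as_matrix(); print(M.round(4),np.degrees(np.arctan2(M[1,1],M[0,1])))
snap('scene','scene1')
E
```

```text
[[-9.826e-01  1.858e-01 -1.600e-03]
 [ 1.858e-01  9.826e-01  6.000e-04]
 [ 1.600e-03  3.000e-04 -1.000e+00]] 79.2929212447266
```

View pics/scene1.png

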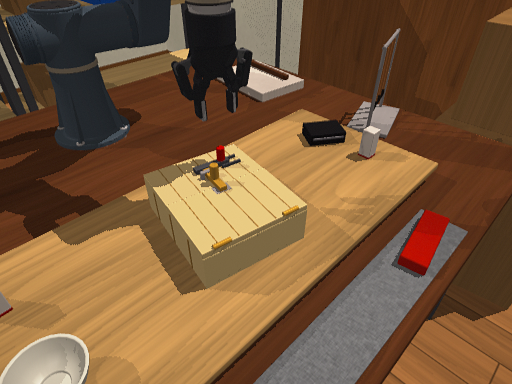

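The gripper stands above the red knob (220,153), with its fingertips near (202,113) and (236,110). Descending and closing.

In the tool's units: 0.085 m / 0.8 = 0.1063, 0.065 m / 0.8 = 0.0813.

{"api": "tcp_steps", "payload": {"steps": [[0,0,0.05,0,0.6],[0,0,0.0813,0,0.6],[0,0,0.1063,0,0.6],[0,0,0.1063,0,0.6],[0,0,0.1063,0,0.6]]}}

```text
t: 2.35
tcp_pos: [0.5521, 0.0353, 0.1686]
tool_rot: [0.094, 0.996, 0.0, -0.0]
force: [0.6, 0.3, 0.1]
finger_gap: 0.6
gripper_force: 0.0
```

{"api": "tcp_steps", "payload": {"steps": [[0,0,0,0,0],[0,0,0,0,0],[0,0,0,0,0],[0,0,0,0,0],[0,0,0,0,0],[0,0,0,0,0]], "squeeze": 30}}

```text
t: 2.95
tcp_pos: [0.5531, 0.0345, 0.1696]
tool_rot: [0.094, 0.996, 0.0, 0.001]
force: [-1.3, 1.7, 6.0]
finger_gap: 0.17
gripper_force: 29.4
```

The knob is gripped: 14.5 mm opening on a 16 mm knob. I'll slide along chest +y, which is tool +y, lifting by 1 mm.

In the tool's units: 0.044 m / 0.8 = 0.055, 0.041 m / 0.8 = 0.0513.

{"api": "tcp_steps", "payload": {"steps": [[0,0.0075,-0.0019,0,0],[0,0.0175,-0.0019,0,0],[0,0.0275,-0.0019,0,0],[0,0.0375,-0.0019,0,0],[0,0.045,-0.0019,0,0],[0,0.0513,-0.0019,0,0],[0,0.055,-0.0019,0,0],[0,0.055,-0.0019,0,0],[0,0.055,-0.0019,0,0]]}}

```text
t: 3.85
tcp_pos: [0.5609, 0.076, 0.1697]
tool_rot: [0.094, 0.996, -0.002, 0.0]
force: [3.4, -8.0, -2.6]
finger_gap: 0.17
gripper_force: 30.1
```

In the tool's units: 0.003 m / 0.8 = 0.0038, 0.002 m / 0.8 = 0.0025.

{"api": "tcp_steps", "payload": {"steps": [[0,0.0025,0,0,0],[0,0.0038,0,0,0],[0,0.0038,0,0,0]]}}

```text
t: 4.15
tcp_pos: [0.561, 0.0763, 0.1696]
tool_rot: [0.093, 0.996, -0.004, -0.0]
force: [1.5, -15.1, -2.6]
finger_gap: 0.175
gripper_force: 30.3
```

```bash
python3 - <<'E'
from h import *
s=manip.sense();p=np.array(s['tcp_pos'][:2])-[.6112,-.0144];a=np.radians(-10.8)
print('chest xy',p[0]*np.cos(a)+p[1]*np.sin(a),-p[0]*np.sin(a)+p[1]*np.cos(a))
E
```

```text
chest xy -0.06633653482392264 0.07972293913709302
```

The keeper is at its stop: chest y is 79.7 mm against 80 expected. Releasing and lifting.

In the tool's units: -0.06 m / 0.8 = -0.075, -0.002 m / 0.8 = -0.0025.

{"api": "tcp_steps", "payload": {"steps": [[0,-0.0025,0,0,0],[0,-0.0025,0,0,0.5],[0,-0.0025,0,0,0.5],[0,-0.0025,0,0,0.5],[0,-0.0025,-0.0375,0,0.5],[0,-0.0025,-0.075,0,0.5],[0,-0.0025,-0.075,0,0.5],[0,-0.0025,-0.075,0,0.5]]}}

```text
t: 4.95
tcp_pos: [0.5606, 0.0792, 0.2304]
tool_rot: [0.094, 0.996, 0.0, 0.0]
force: [-0.3, 0.0, -1.0]
finger_gap: 0.5
gripper_force: 0.0
```

```bash
python3 - <<'E'
from h import *
from scipy.spatial.transform import Rotation as R
s=manip.sense();M=R.from_quat(s['tool_rot']).as_matrix();a=np.radians(-10.8)
C=np.array([[np.cos(a),-np.sin(a)],[np.sin(a),np.cos(a)]])
g=np.append(C@[-.022,.0003]+[.6112,-.0144],.169)
print(g,M.T@(g-s['tcp_pos']),np.degrees(np.arctan2(M[1,1],M[0,1])))
q=snap('top','top2')
E
```

```text
[ 0.58964589 -0.00998292  0.169     ] [-0.04512691 -0.08223341  0.06138293] 79.22276660373078
```

In the tool's units: -0.082 m / 0.8 = -0.1025, -0.045 m / 0.8 = -0.0563.

{"api": "tcp_steps", "payload": {"steps": [[-0.03,-0.055,0,0,0.5],[-0.0563,-0.1025,0,0,0.5],[-0.0563,-0.1025,0,0,0.5],[-0.0563,-0.1025,0,0,0.5],[-0.0563,-0.1025,0,0,0.5]]}}

```text
t: 5.5
tcp_pos: [0.5883, -0.0094, 0.2286]
tool_rot: [0.094, 0.996, 0.0, -0.002]
force: [-1.1, -0.7, 0.4]
finger_gap: 0.499
gripper_force: 0.0
```

```bash
python3 - <<'E'
from h import *
q=snap('scene','scene3'); cv2.imwrite('pics/c3.png',cv2.resize(cv2.imread('pics/scene3.png')[50:250,120:340],None,fx=2.5,fy=2.5))
E
```

```text
(no output)
```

View pics/c3.png

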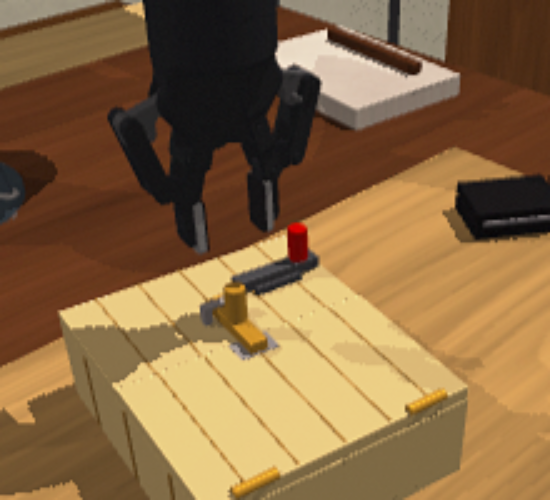

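The keeper is at its open end, with the red knob at crop (297,240), and the gripper is above the brass knob at crop (234,300). Descending and closing.

In the tool's units: 0.058 m / 0.8 = 0.0725, 0.05 m / 0.8 = 0.0625.

{"api": "tcp_steps", "payload": {"steps": [[0,0,0.0375,0,0.5],[0,0,0.0625,0,0.5],[0,0,0.0725,0,0.5],[0,0,0.0725,0,0.5],[0,0,0.0725,0,0.5]]}}

```text
t: 6.05
tcp_pos: [0.59, -0.0099, 0.1724]
tool_rot: [0.094, 0.996, -0.0, 0.0]
force: [0.6, -0.1, -0.6]
finger_gap: 0.496
gripper_force: 0.0
```

{"api": "tcp_steps", "payload": {"steps": [[0,0,0,0,0],[0,0,0,0,0],[0,0,0,0,0],[0,0,0,0,0],[0,0,0,0,0],[0,0,0,0,0]], "squeeze": 30}}

```text
t: 6.65
tcp_pos: [0.5902, -0.0112, 0.1731]
tool_rot: [0.094, 0.996, -0.001, 0.001]
force: [-0.8, -2.8, 5.8]
finger_gap: 0.172
gripper_force: 29.6
```

The knob is gripped. I'll draw along tool +x, which is chest -x.

In the tool's units: 0.037 m / 0.8 = 0.0463, 0.036 m / 0.8 = 0.045.

{"api": "tcp_steps", "payload": {"steps": [[0.0063,0,-0.0013,0,0],[0.015,0,-0.0013,0,0],[0.0238,0,-0.0013,0,0],[0.0313,0,-0.0013,0,0],[0.0375,0,-0.0013,0,0],[0.0425,0,-0.0013,0,0],[0.045,0,-0.0013,0,0],[0.0463,0,-0.0013,0,0],[0.0463,0,-0.0013,0,0]]}}

```text
t: 7.55
tcp_pos: [0.5567, -0.0047, 0.1732]
tool_rot: [0.094, 0.996, -0.001, 0.005]
force: [7.4, -5.1, -4.8]
finger_gap: 0.174
gripper_force: 29.3
```

```bash
python3 - <<'E'
from h import *
s=manip.sense();p=np.array(s['tcp_pos'][:2])-[.6112,-.0144];a=np.radians(-10.8)
print('chest xy',p[0]*np.cos(a)+p[1]*np.sin(a),-p[0]*np.sin(a)+p[1]*np.cos(a))
E
```

```text
chest xy -0.05535139116256615 -0.0007165261037834179
```

The bolt is at its stop: chest x is -55.4 mm against -55 expected. Releasing, lifting and checking.

In the tool's units: -0.11 m / 0.8 = -0.1375, 0.08 m / 0.8 = 0.1.

{"api": "tcp_steps", "payload": {"steps": [[-0.0013,0,0,0,0],[-0.0013,0,0,0,0.4],[-0.0013,0,0,0,0.4],[-0.0013,0,0,0,0.4],[-0.0013,0,-0.0375,0,0.4],[-0.0013,0,-0.0875,0,0.4],[0,0,-0.1375,0,0.4],[0.1,0,-0.1375,0,0.4],[0.125,0,-0.1375,0,0.4],[0.125,0,-0.1375,0,0.4],[0.125,0,-0.1375,0,0.4],[0.125,0,-0.1375,0,0.4]]}}

```text
t: 8.75
tcp_pos: [0.4561, 0.0153, 0.2833]
tool_rot: [0.094, 0.996, 0.0, 0.001]
force: [0.5, 0.5, -0.9]
finger_gap: 0.401
gripper_force: 0.0
```

```bash
python3 - <<'E'
from h import *
q=snap('scene','scene4'); cv2.imwrite('pics/c4.png',cv2.resize(cv2.imread('pics/scene4.png')[50:290,120:340],None,fx=2.5,fy=2.5))
t=snap('top','top4')
v,u=np.mgrid[0:384,0:512]; P=depthpts(q,u,v)
a=np.radians(-10.8); d=P[...,:2]-[.6112,-.0144]
x=d[...,0]*np.cos(a)+d[...,1]*np.sin(a); y=-d[...,0]*np.sin(a)+d[...,1]*np.cos(a)
for x0 in(0,.05,.1):
  k=(abs(x-x0)<.01)&(abs(abs(y)-.05)<.03)&(P[...,2]>.11); print('lid z',x0,np.median(P[k,2]))
k=(abs(x+.06)<.05)&(abs(y-.04)<.07)&(P[...,2]>.15)&(P[...,2]<.172)
n,l,st,c=cv2.connectedComponentsWithStats(k.astype(np.uint8))
for i in range(1,n):
  if st[i,4]>15: print('knob',c[i],np.median(x[l==i]),np.median(y[l==i]))
E
```

```text
lid z 0 0.1587125934711352
lid z 0.05 0.1462627237742311
lid z 0.1 0.13301843494017448
knob [238.55813953 144.38372093] -0.060369525120443746 0.07564072487044947
knob [204.7755102  159.62244898] -0.049877088472370316 -0.002997900800931064
```

View pics/c4.png

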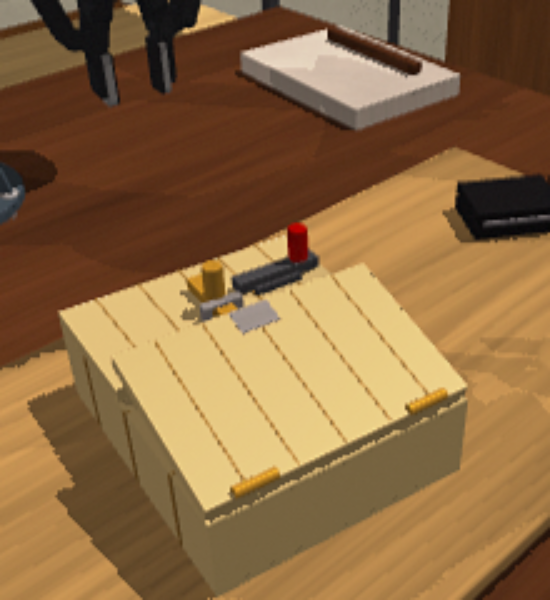

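The lid is ajar at about 0.26 rad. The keeper (red knob at crop 297,240) and the bolt (brass knob at 212,280) are open, and the gripper is clear.

```bash
python3 -c "from station import manip, snapshot; print(manip.sign_off())"
```

```text
the job is handed in; nothing more can be done
None
```

The job is handed in: I slid the keeper to its open stop, then drew the bolt to its open stop, and the lid sprang ajar to about 0.26 rad; the gripper is clear of everything (8.75 s on the robot's clock at the last reading, limit 40 s).

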